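# Set the magnetic stirrer to speed 5 and start it

### The arm

A 6-joint arm with a two-finger parallel gripper is mounted at the origin on the work surface. World frame = base frame: x ahead of the robot, y to its left, z up, the work surface at z = 0. Lengths are in m, angles in degrees, forces in N, time in s.
With the tool pointing down it reaches from about 0.4 to 0.925 m from the base axis. Payload 3.4 kg.
Tool frame: the origin (TCP) lies at the very end of the fingers, on their centre line; the grasp point (between the pads) lies 19 mm behind it; z points along the fingers, x is the direction in which the jaws open and shut, and the axes are right-handed (so a half turn about z gives the same grasp; the last joint's range is limited). The gripper opens to 85 mm and grips with 20 to 120 N. Pads are 22 mm wide; open, the fingers measure 114 mm over their backs; the gripper's body (76 mm by 85 mm) begins 54 mm behind the grasp point. The pads swing forward as they close: fully open they stand 13 mm farther back than shut.
Start: joints at [-77.55, 17.578, 86.31, -0, 76.112, -4.211], TCP at [0.165, -0.551, 0.231] pointing down, gripper open.
Joint ranges: [-179.03, 179.03], [-60, 130.46], [8.19, 133.38], [-81.62, 261.62], [5.75, 156.47], [-153.77, 153.77]. Speed limits (degrees/s): [147.25, 147.25, 180, 180, 180, 180].

### API

Orientations are given as [roll, pitch, yaw] about the fixed x, y, z axes, in that order (R = Rz(yaw) Ry(pitch) Rx(roll)).
In Python, from workcell import * gives the robot as it stands.
- The arm moves only by the shell command python3 -m handwheel 'ROWS' [FORCE]. ROWS is JSON, one flat list of numbers, 7 for each row, row after row: the turn, a rotation vector about the tool's x, y, z in units of 6 degrees (1.0 is 6 degrees), then the shift along the tool's x, y, z in mm, then the closure, from -1 (fully open) to 1 (shut), so that 0 is half open. In form: [rx, ry, rz, dx, dy, dz, gripper, rx, ry, rz, dx, dy, dz, gripper, ...]. A call has 1 to 12 rows; each row shifts and turns the commanded pose from where the row before left it, along the tool's axes as they then stand; what a row does not reach is not made up. A row lasts 1/8 s, in which the tool goes at most 62.5 mm and 10.7 degrees, less where a joint would pass 70% of its speed; a pose out of reach is approached as far as the arm can. A call with a gripper value outside its range is refused whole. The fingers move at their own pace and stop on an object; FORCE is the grip in N (left out, the last holds). Time passes only in rows, so rows that do not move let the fingers close. It gives the time, the measured TCP pose, the force and the opening at its end, in the units of the state.
- get_state(): the state, without advancing time (a new reading comes with each control period).
- capture(name): name is "side" or "top"; returns (picture, depth): 480x640x3 uint8, red, green, blue; 480x640 float32, m along the optical axis (not along the pixel's ray), 0 where there is no reading.
- calibration(name): a dict with "intrinsics" (3x3 intrinsics, pixels), "rvec" (rotation vector, rad) and "tvec" (3), from world to camera coordinates, as OpenCV has them. Camera axes: x right, y down, z forward; pixel columns grow to the right and rows downward; lengths in m; the calibration is good to about 2 mm. A picture is of the moment at which its call begins. calibration takes no time and is no camera call.
- job_done(): hands the job in, once; it reports no verdict.
Trained networks look in the newest picture that a camera, given by its name, has taken for a name from the list of things; names that differ only in an ending like _2 or _b are one class to them, and where a whole thing is asked for, a point or a joint stands for the part that bears it (a point fixed in the world has none). Each returns a list of dicts, best first, with "score" (0 to 1); they miss things now and then, are a little off and sometimes report something else, mostly with a low value. They report only what shows in the picture. A call takes as long as a camera call. They do not tell look-alikes from the thing itself.
- spot_in(name, camera): "bbox" ([left, top, right, bottom] in pixels, round what is visible of it).
- silhouettes(name, camera): "mask" (480x640 bool, what is visible of it) and "bbox" ([left, top, right, bottom] in pixels, round what is visible of it).
- spot_point(name, camera): "uv" ([column, row] in pixels: a listed point, or the origin of a listed thing).
The state is a dict: "t": time; "joint_positions": joint angles; "dq": joint speeds; "joint_torque": joint torques, N m; "tcp_pos": TCP position; "ee_rot": TCP orientation; "ft_force": force on the tool from outside, world axes, zero at the start; "wrist_torque": the same for the moment, N m; "opening": opening from 0.0 (shut) to 1.0 (fully open).
Only numpy, scipy, OpenCV 4.12 (cv2) and the standard library are available. Lean on these libraries where they do the work, as an engineer would, in place of code of your own. Each camera call takes 0.05 s, during which the arm holds its last target.

### The job

Set the magnetic stirrer to speed 5 and start it: with a fingertip, push the wing of the black speed selector round clockwise, click by click, until it rests at the fifth dot, without letting it run on to the sixth (that would throw the stir bar), then press the green start button fully down and let it come up again. Only push the selector, never pinch it between the fingers, and do not press the button before the speed is set. Leave the beaker on the stirring plate, and the cup, tube rack and cap around it, standing where they are.

Things in the scene. Friction and masses are not known exactly. Their poses are not given: they have to be found in the camera images.
- stirrer: White stirrer, fixed, 250 (x) x 170 mm (y); origin under its centre on the worktop. +x runs from the light grey level control panel (51 mm high) to the square stirring plate (130 mm, centre x = +55, top 58 mm high). Selector axis at x -68, y +30 mm; start button at x -78, y -52. Six dark blue dots, 45 mm round the selector axis, 30 degrees apart, grow clockwise from speed 1 (smallest, at +y) to 6.
- selector_axis (a point): Point on the selector's upright axis, 67 mm above the worktop; frame turns with it, y along the wing to the nose, z up. Black skirt disc (46 mm across, 51 to 56 mm above the worktop) with an upright wing 14 mm thick, top at 77 mm (mid ridge 80), from 22 mm behind the axis to 38 mm ahead (last 4 mm of nose, 2 mm of tail only 6 mm thick). White line on top marks the nose half.
- selector_nose (a point): Foremost point of the selector's nose, at half height of the wing, 38 mm from the axis; the nose points at the dot of the set speed.
- selector (a joint): Selector angle, rad: 0 = speed 1, +0.524 (30 degrees) a click clockwise seen from above; speed 5 = 2.094, speed 6 (end stop) = 2.618. At 0 the nose points along the stirrer's +y, at 1.571 along +x. About 0.05 N m (2 N at the nose) pushes it over the ridge half-way between clicks; then it snaps on to the next click by itself and stays. Starts at speed 1, 2 or 3.
- wing_rear: The flank of the selector's wing that is pushed to turn it clockwise (on the -x side of the frame of selector_axis): a flat face 53 mm long and 21 mm high; origin at the middle of the flank, 2 mm inside its face. z up, y to the nose.
- wing_lead: The opposite flank of the wing, that leads when it turns clockwise; same size. Pressing on both flanks at once counts as pinching.
- start_top (a point): Centre of the top of the green start button, a round cap of 25 mm diameter that stands 11 mm above the panel in a flat steel ring, 62 mm above the worktop when up; pressed straight down.
- start (a joint): Travel of the start button in m: 0 up, 0.005 fully down (about 4 N); springs back when let go.
- beaker: Clear beaker, 54 mm across the rim, 66 mm high, with a white stir bar in it, loose, standing about the middle of the stirring plate; origin at the centre of its underside.
- sample_cup: Empty clear sample cup, 62 mm across the rim, 66 mm high, loose, on the worktop beside the stirrer; origin at the centre of its underside.
- tube_rack: Blue rack (70 by 120 mm) with capped tubes, 106 mm high in all, loose, on the worktop beside the stirrer; origin at the centre of its underside.
- blue_cap: Blue screw cap, 34 mm across, 12 mm high, loose, on the worktop beside the stirrer's control end; origin at the centre of its underside.
Mind the look-alikes: they are no part of the job. Leave any pink look-alike of the sample_cup alone.

How it is judged (in metres and radians):
On the way, in this order (a step that is already met when the one before it is completed fails the run):
1. the selector rests at speed 5 (value of joint selector between 1.9744 and 2.2144 rad and velocity of joint selector between -0.3 and 0.3 rad/s), for 0.3 s.
2. the start button is pressed fully down (value of joint selector between 1.9744 and 2.2144 rad and value of joint start above 0.004 m), for 0.02 s.
At the end, for the whole second after the job is handed in: The selector rests at speed 5 (within 0.12 rad, about 7 degrees), the start button has been pressed (at least 4 of its 5 mm) after that and is up again (within 1 mm); the beaker stands on the plate within 10 mm of where it stood, the cup, rack and cap within 15 mm of theirs, all upright (value of joint selector between 1.9744 and 2.2144 rad and value of joint start below 0.001 m and horizontal distance between beaker and stirrer below 0.09 m and height (world z) of beaker above 0.053 m and linear speed of beaker below 0.02 m/s and not (distance of beaker from where it was at the start of the episode above 0.01 m or angle between beaker's own z axis and vertical above 0.15 rad) and not (distance of sample_cup from where it was at the start of the episode above 0.015 m or angle between sample_cup's own z axis and vertical above 0.15 rad) and not (distance of tube_rack from where it was at the start of the episode above 0.015 m or angle between tube_rack's own z axis and vertical above 0.15 rad) and not (distance of blue_cap from where it was at the start of the episode above 0.015 m or angle between blue_cap's own z axis and vertical above 0.3 rad)); the robot touches nothing.
It fails at once if the selector ran past speed 5, more than half-way to speed 6 (value of joint selector above 2.3562 rad).
It fails at once if the start button was pressed (over 2.5 mm) while the selector was not at speed 5 (value of joint start above 0.0025 m and not (value of joint selector between 1.9744 and 2.2144 rad)).
It fails at once if the selector's wing was pinched: the fingers press on both flanks at once (contact force between the fingers and wing_rear above 0.5 N and contact force between the fingers and wing_lead above 0.5 N).
It fails at once if the beaker was moved more than 10 mm, lifted or tipped (distance of beaker from where it was at the start of the episode above 0.01 m or angle between beaker's own z axis and vertical above 0.15 rad).
It fails at once if the cup, rack or cap was moved more than 15 mm, lifted or tipped (distance of any of sample_cup, tube_rack, blue_cap from where it was at the start of the episode above 0.015 m or angle between any of sample_cup, tube_rack's own z axis and vertical above 0.15 rad or angle between blue_cap's own z axis and vertical above 0.3 rad).
It also fails if it takes over 54 s, if anything falls off the work surface, if the arm or the gripper's body presses on something with over 40 N, if the wrist force passes 120 N, or if a joint passes its speed limit or range.

## Working session

There is one attempt and no reset: what is moved stays moved. The work goes in short steps, Python scripts to look and compute and a shell command to move; the robot and the scene stay as the last step left them, time stands still between calls to the robot, and variables do not carry over. Pictures are saved under pics/ and viewed, and the job is handed in when it is done.

```bash
ls; mkdir -p pics
python3 - <<'E'
from workcell import *
import cv2
print(get_state())
for c in("side","top"):
    p,d=capture(c); cv2.imwrite(f"pics/{c}0.png",p[:,:,::-1]); 
    k=calibration(c); print(c,k)
    for n in("stirrer","selector","start","beaker","sample_cup","tube_rack","blue_cap"):
        print(n,[(round(x["score"],2),x["bbox"]) for x in spot_in(n,c)][:3])
    for n in("selector_axis","selector_nose","start_top","stirrer"):
        print(n,[(round(x["score"],2),x["uv"]) for x in spot_point(n,c)][:3])
E
```

```text
pics
{'t': 0.0, 'joint_positions': array([-7.75491838e+01,  1.76232740e+01,  8.63830472e+01,  1.80928576e-04,
        7.61138472e+01, -4.21167467e+00]), 'dq': array([-0.10606654, -0.02089526, -0.09064041, -0.01429288,  0.00248126,
       -0.0586944 ]), 'joint_torque': array([-1.82509066e-03, -4.57554209e+01, -2.51916361e+01, -3.82368344e-04,
        1.30463528e-02, -4.10506615e-06]), 'tcp_pos': array([ 0.16469187, -0.55016982,  0.23037649]), 'ee_rot': array([-1.79991000e+02,  1.19831032e-01, -7.33375433e+01]), 'ft_force': array([ 0.17656795,  0.05597322, -0.92544629]), 'wrist_torque': array([ 0.02475036,  0.02345761, -0.04519352]), 'opening': 1.0024435693702611}
side {'intrinsics': array([[520.42160155,   0.        , 317.95735003],
       [  0.        , 520.42160155, 237.6089274 ],
       [  0.        ,   0.        ,   1.        ]]), 'rvec': array([ 2.10068415, -0.39055083,  0.18931697]), 'tvec': array([-0.58335191,  0.19125191,  0.86623026])}
stirrer [(0.83, [260.6, 248.5, 429.7, 358.1])]
selector []
start [(0.44, [320.1, 311.5, 334.2, 324.5])]
beaker [(0.69, [357.8, 235.1, 384.7, 2
[... 589 characters left out ...]
,  0.14358782]), 'tvec': array([0.04206935, 0.62604295, 1.10277598])}
stirrer [(0.85, [345.8, 175.6, 462.0, 313.6]), (0.44, [383.6, 267.0, 409.5, 290.9])]
selector [(0.72, [384.8, 263.2, 411.9, 291.2]), (0.16, [434.4, 271.5, 445.4, 277.6])]
start []
beaker [(0.6, [389.9, 196.0, 417.4, 231.4])]
sample_cup [(0.86, [236.3, 175.8, 266.0, 210.6]), (0.82, [283.4, 197.3, 317.5, 229.2]), (0.59, [293.0, 245.2, 326.8, 275.8])]
tube_rack [(0.83, [444.9, 147.2, 515.8, 205.1])]
blue_cap [(0.6, [469.8, 246.3, 487.8, 261.7]), (0.53, [385.3, 262.4, 411.0, 293.1])]
selector_axis [(0.89, [402.1, 280.0])]
selector_nose [(0.61, [402.0, 214.5])]
start_top [(0.65, [443.2, 274.8])]
stirrer [(0.65, [399.0, 248.8])]
```

```bash
cat > h.py <<'E'
import numpy as np, cv2
from workcell import *
def cam(c):
    k=calibration(c); R,_=cv2.Rodrigues(k["rvec"]); return k["intrinsics"],R,np.array(k["tvec"]).ravel()
def ray(c,uv,z):
    K,R,t=cam(c); d=R.T@np.linalg.inv(K)@np.array([uv[0],uv[1],1.]); o=-R.T@t
    return o+d*(z-o[2])/d[2]
def proj(c,P):
    K,R,t=cam(c); q=(K@(R@np.atleast_2d(P).T+t[:,None])).T; return q[:,:2]/q[:,2:]
E
python3 - <<'E'
import cv2
a=cv2.imread("pics/top0.png");cv2.imwrite("pics/tc.png",cv2.resize(a[140:340,220:540],None,fx=2.5,fy=2.5,interpolation=cv2.INTER_CUBIC)[:600,:800])
a=cv2.imread("pics/side0.png");cv2.imwrite("pics/sc.png",cv2.resize(a[190:400,240:500],None,fx=2.8,fy=2.8,interpolation=cv2.INTER_CUBIC)[:600,:800])
E
```

```text
(no output)
```

View pics/tc.png

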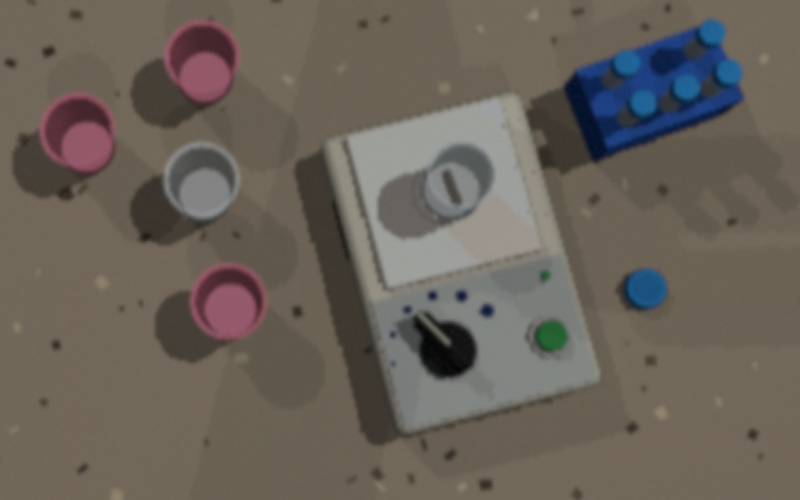

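View pics/sc.png

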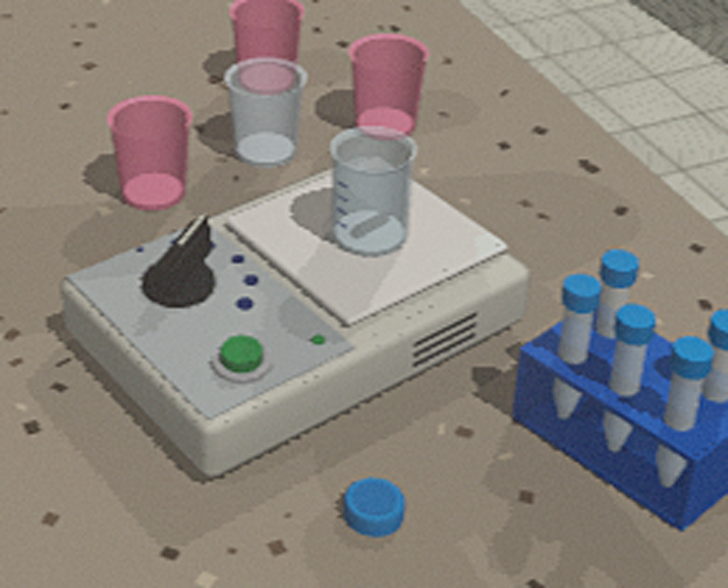

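View pics/top0.png

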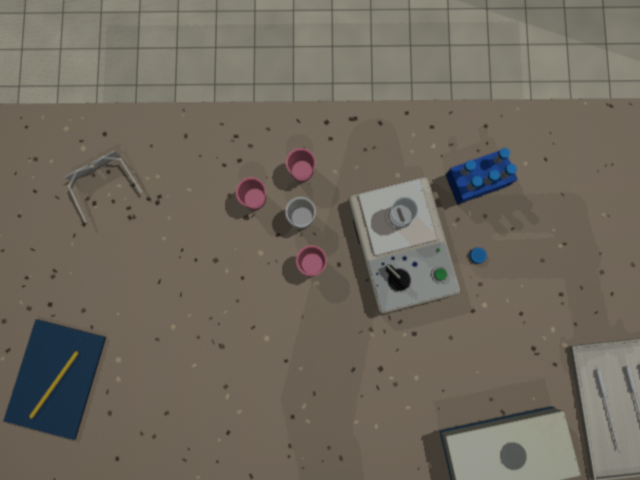

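The top picture shows the stirrer around (400,245), the selector at (399,279) with its nose up-left near dot 3 at (383,264), and the green button at (440,274). The beaker is at (400,215), the rack at (483,175) and the cap at (478,256). There are four cups, at (300,213), (251,194), (300,165) and (311,261). Only the one at (300,213) is clear, so that is the sample_cup; the pink ones are look-alikes. I don't reach for any of them.

Run:
```python
from h import *
from scipy.optimize import least_squares
c=np.array([(393,363),(393,335),(407,309),(433,295),(461,296),(487,310)])/2.5+[220,140]-0.3
a=np.radians(90-30*np.arange(6))
L=np.c_[-.068+.045*np.cos(a),.030+.045*np.sin(a)]
def P(p,l,z): 
    R=np.array([[np.cos(p[2]),-np.sin(p[2])],[np.sin(p[2]),np.cos(p[2])]]); q=np.atleast_2d(l)@R.T+p[:2]; return np.c_[q,np.full(len(q),z)]
b=np.array([(551,335)])/2.5+[220,140]-.3
sx=np.array([[328.7,312.1]])
dside=np.array([(238,259),(251,280),(245,303)])/2.8+[240,190]-.3   # dots 4,5,6
plate=[[-.01,.065],[.12,.065],[.12,-.065],[-.01,-.065]]
side_pl=np.array([(226,222),(328,172),(507,246),(349,323)])/2.8+[240,190]-.3
def f(p): return np.r_[(proj("top",P(p,L,.051))-c).ravel(),(proj("top",P(p,[-.078,-.052],.062))-b).ravel()]
def g(p): return np.r_[(proj("side",P(p,L[3:],.051))-dside).ravel(),(proj("side",P(p,[-.078,-.052],.062))-sx).ravel(),(proj("side",P(p,plate,.058))[[1,2,3]]-side_pl[[1,2,3]]).ravel()]
p0=[*ray("top",(400,245),.05)[:2],0.2]
for h in (f,g,lambda p:np.r_[f(p),g(p)]):
    r=least_squares(h,p0); p=r.x; print(p[:2],np.degrees(p[2]),np.abs(r.fun).round(1))
    print(" axis",P(p,[-.068,.03],.067),"start",P(p,[-.078,-.052],.062))
ax=P(p,[-.068,.03],.067)[0]
n=ray("side",(312.4,271.3),.067);print("nose side",n, "nose ang joint",90-np.degrees(np.arctan2(n[1]-ax[1],n[0]-ax[0])-p[2]))
# white line tip in top
n=ray("top",(418/2.5+220,316/2.5+140),.078);print(n,90-np.degrees(np.arctan2(n[1]-ax[1],n[0]-ax[0])-p[2]), np.linalg.norm((n-ax)[:2]))
for c_,u in (("top",(300,218)),("top",(400,222)),("top",(478,257)),("top",(483,175))): print(ray(c_,u,0.02))
```

```text
[ 0.62591696 -0.12914611] 13.997337898673765 [0.2 0.2 0.2 0.3 0.  0.1 0.3 0.  0.1 0.2 0.1 0.1 0.6 0. ]
 axis [[ 0.55267978 -0.11648453  0.067     ]] start [[ 0.56281061 -0.19846846  0.062     ]]
[ 0.62226908 -0.12926086] 19.989686475486113 [2.9 2.3 1.7 2.  0.4 2.3 0.5 4.  8.6 7.3 4.  4.6 0.8 1.2]
 axis [[ 0.54811027 -0.1243141   0.067     ]] start [[ 0.56674451 -0.20479245  0.062     ]]
[ 0.62488113 -0.12654416] 17.936943126615326 [ 1.5  2.6  0.7  2.1  0.2  2.1  0.5  1.3  0.1  0.3  0.   0.1  1.4  1.9
  1.9  0.6  1.1  0.5  0.4  0.6  0.7  2.2 11.6  7.8  2.6  4.2  0.3  2.1]
 axis [[ 0.55094709 -0.11894425  0.067     ]] start [[ 0.56668668 -0.20003842  0.062     ]]
nose side [ 0.58132543 -0.08631511  0.067     ] nose ang joint 60.89105829314826
[ 0.57628723 -0.09146499  0.078     ] 60.61780565068146 0.0373795671833081
[0.68423924 0.08113811 0.02      ]
[ 0.67451074 -0.12639269  0.02      ]
[ 0.60051007 -0.28466957  0.02      ]
[ 0.7735219  -0.30270253  0.02      ]
```

```bash
cat >> h.py <<'E'
from scipy.spatial.transform import Rotation as Ro
S=np.array([0.62592,-0.12915]); YAW=14.0
def st(l,z): 
    c,s=np.cos(np.radians(YAW)),np.sin(np.radians(YAW)); return np.array([S[0]+c*l[0]-s*l[1],S[1]+s*l[0]+c*l[1],z])
A=st((-.068,.03),.067); B=st((-.078,-.052),.062)
def wing(q,r,off,z):  # q deg joint; off to rear flank side
    a=np.radians(90+YAW-q); u=np.array([np.cos(a),np.sin(a)]); n=np.array([-u[1],u[0]])
    return np.array([*(A[:2]+r*u+off*n),z])
def togo(P,yaw=None):
    s=get_state(); R=Ro.from_euler("xyz",s["ee_rot"],degrees=True)
    print("t",round(s["t"],2),"tcp",(s["tcp_pos"]*1000).round(1),"rpy",s["ee_rot"].round(2),"F",s["ft_force"].round(1),"q",s["joint_positions"].round(0),"op",round(s["opening"],2))
    print("target",(P*1000).round(1),"tool shift mm",(R.inv().apply(P-s["tcp_pos"])*1000).round(1))
    if yaw is not None: print("turn units",((R.inv()*Ro.from_euler("xyz",[180,0,yaw],degrees=True)).as_rotvec(degrees=True)/6).round(2))
E
python3 - <<'E'
from h import *
a=np.radians(90-30*np.arange(6))
print([proj("side",st((-.068+.045*np.cos(x),.030+.045*np.sin(x)),.051)).round(1)[0] for x in a], proj("side",[A,B]).round(1), proj("side",wing(60,.038,0,.067)))
print((np.array([(238,259),(251,280),(245,303)])/2.8+[240,190]-.3).round(1))
togo(wing(60,.027,.035,.17),44)
E
```

```text
[array([289.4, 279.3]), array([301.7, 276.5]), array([314.4, 277.7]), array([324.3, 282.7]), array([328.8, 290.2]), array([326.6, 298.5])] [[302.7 284.5]
 [325.4 314.3]] [[312.43279772 272.61802205]]
[[324.7 282.2]
 [329.3 289.7]
 [327.2 297.9]]
t 1.2 tcp [ 164.8 -550.9  231.3] rpy [180.    -0.   -73.34] F [ 0.5  0.4 -0.2] q [-78.  18.  86.  -0.  76.  -4.] op 1.0
target [547.8 -72.6 170. ] tool shift mm [-348.4 -504.    61.3]
turn units [  0.     0.   -19.56]
```

Both cameras agree to about 0.5 px. The selector is at speed 3, so it needs two clicks. I'll shut the fingers and approach high.

```bash
python3 -m handwheel '[0,0,0,-29,-42,0,1, 0,0,0,-29,-42,0,1, 0,0,0,-29,-42,0,1, 0,0,0,-29,-42,0,1, 0,0,0,-29,-42,0,1, 0,0,0,-29,-42,0,1, 0,0,0,-29,-42,0,1, 0,0,0,-29,-42,0,1, 0,0,0,-29,-42,0,1, 0,0,0,-29,-42,0,1, 0,0,0,-29,-42,0,1, 0,0,0,-29,-42,0,1]' 20
python3 -m handwheel '[0,0,-1.63,0,0,0,1, 0,0,-1.63,0,0,0,1, 0,0,-1.63,0,0,0,1, 0,0,-1.63,0,0,0,1, 0,0,-1.63,0,0,0,1, 0,0,-1.63,0,0,0,1, 0,0,-1.63,0,0,0,1, 0,0,-1.63,0,0,0,1, 0,0,-1.63,0,0,0,1, 0,0,-1.63,0,0,0,1, 0,0,-1.63,0,0,0,1, 0,0,-1.63,0,0,0,1]'
python3 -c '
from h import *
togo(wing(60,.027,.035,.12),44)'
```

```text
t: 2.7
tcp_pos: [0.5489, -0.0715, 0.2315]
ee_rot: [-180.0, -0.0, -73.3]
ft_force: [0.6, -0.5, 0.2]
opening: 0.002
t: 4.2
tcp_pos: [0.5479, -0.073, 0.2313]
ee_rot: [180.0, -0.0, 44.3]
ft_force: [1.0, 0.1, 0.2]
opening: -0.003
t 4.2 tcp [547.9 -73.  231.3] rpy [180.    -0.    44.34] F [1.  0.1 0.2] q [-12.  16.  89.  -0.  75. -56.] op -0.0
target [547.8 -72.6 120. ] tool shift mm [  0.2  -0.4 111.3]
turn units [ 0.   -0.    0.06]
```

```bash
python3 -m handwheel '[0,0,0,0,0,30,1, 0,0,0,0,0,40,1, 0,0,0,0,0,40,1, 0,0,0,0,0,15,1, 0,0,0,0,0,0,1]'
python3 - <<'E'
from h import *
for c,r in (("side",(190,380,220,460)),("top",(180,330,300,500))):
    p,d=capture(c); 
    s=get_state()["tcp_pos"]; print(c,proj(c,s),s)
    cv2.imwrite(f"pics/{c}1.png",cv2.resize(p[r[0]:r[1],r[2]:r[3],::-1],None,fx=3,fy=3,interpolation=cv2.INTER_CUBIC))
E
```

```text
t: 4.82
tcp_pos: [0.5475, -0.0729, 0.1057]
ee_rot: [-179.9, 0.1, 44.0]
ft_force: [0.3, 0.1, 0.5]
opening: -0.004
side [[291.56670056 252.77597852]] [ 0.54850291 -0.07308749  0.10680059]
top [[379.55188637 279.16995009]] [ 0.54912754 -0.07322632  0.10750054]
```

View pics/side1.png

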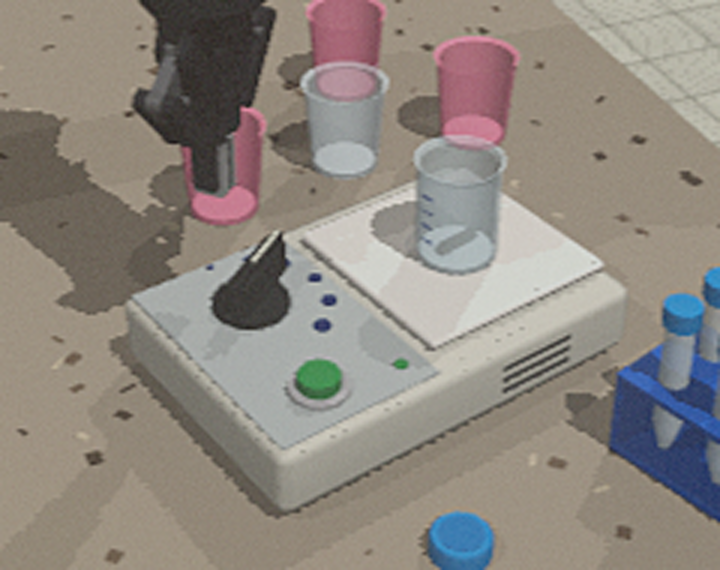

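View pics/top1.png

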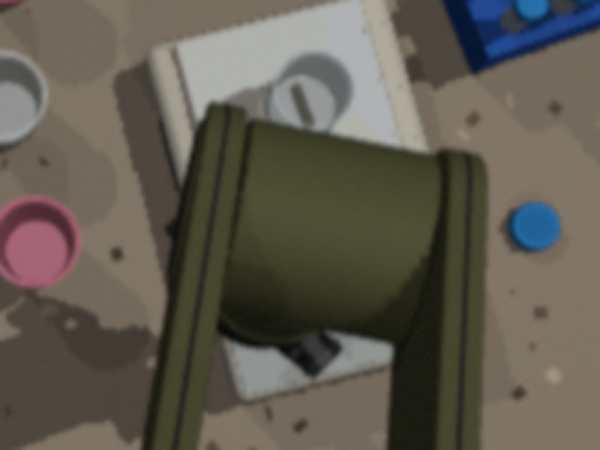

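Side view: the fingertip is at crop (213,190), which is full-image (291,253), exactly where the TCP projects. The selector nose is at crop (280,238) and not occluded. I'll lower and close the gap.

```bash
python3 -m handwheel '[0,0,0,0,0,20,1, 0,0,0,0,0,16,1, 0,0,0,0,0,6,1, 0,0,0,0,0,0,1, 0,0,0,0,0,0,1]'
python3 -c '
from h import *
togo(wing(60,.027,.019,.063),44)'
```

```text
t: 5.55
tcp_pos: [0.5484, -0.0731, 0.0648]
ee_rot: [180.0, -0.0, 44.0]
ft_force: [-0.5, -0.8, 1.1]
opening: -0.002
t 5.55 tcp [548.4 -73.1  64.8] rpy [ 1.7995e+02 -4.0000e-02  4.4020e+01] F [-0.5 -0.8  1.1] q [-12.  26. 101.   0.  53. -56.] op -0.0
target [558.9 -84.1  63. ] tool shift mm [-0.1 15.2  1.8]
turn units [ 0.01 -0.01  0.  ]
```

```bash
python3 -m handwheel '[0,0,0,0,5,1,1, 0,0,0,0,5,0,1, 0,0,0,0,4,0,1, 0,0,0,0,1,0,1, 0,0,0,0,0,0,1]'
python3 -m handwheel '[0,0,0.5,0.9,1.4,0,1, 0,0,0.5,0.9,1.4,0,1, 0,0,0,0,0,0,1]'
python3 -c '
from h import *
togo(wing(67,.027,.018,.063),37)'
python3 -m handwheel '[0,0,0.5,0.9,1.4,0,1, 0,0,0.5,0.9,1.4,0,1, 0,0,0,0,0,0,1]'
python3 - <<'E'
from h import *
togo(wing(72,.027,.018,.063),32)
p,d=capture("side")
for q in (60,72,90): print(q,proj("side",wing(q,.038,0,.067)))
cv2.imwrite("pics/s2.png",cv2.resize(p[230:340,250:400,::-1],None,fx=5,fy=5,interpolation=cv2.INTER_CUBIC))
E
```

```text
t: 6.18
tcp_pos: [0.5583, -0.0838, 0.0633]
ee_rot: [-180.0, 0.0, 44.0]
ft_force: [-1.0, -0.5, -0.5]
opening: -0.002
t: 6.55
tcp_pos: [0.5613, -0.0844, 0.0632]
ee_rot: [-180.0, 0.0, 38.1]
ft_force: [-0.4, -0.6, -0.1]
opening: -0.003
t 6.55 tcp [561.3 -84.4  63.2] rpy [-1.7997e+02  2.0000e-02  3.8060e+01] F [-0.4 -0.6 -0.1] q [-13.  27.  99.   0.  54. -51.] op -0.0
target [563.4 -85.9  63. ] tool shift mm [0.8 2.5 0.2]
turn units [-0.    0.    0.18]
t: 6.92
tcp_pos: [0.5643, -0.0854, 0.0632]
ee_rot: [-180.0, 0.0, 32.1]
ft_force: [-0.3, 0.9, 0.8]
opening: -0.004
t 6.92 tcp [564.3 -85.4  63.2] rpy [-1.7995e+02  1.0000e-02  3.2100e+01] F [-0.3  0.9  0.8] q [-13.  27.  99.   0.  54. -45.] op -0.0
target [566.  -86.9  63. ] tool shift mm [0.6 2.2 0.2]
turn units [-0.01  0.    0.02]
60 [[312.43279772 272.61802205]]
72 [[316.23481196 273.9391143 ]]
90 [[320.87601364 276.76798308]]
```

View pics/s2.png

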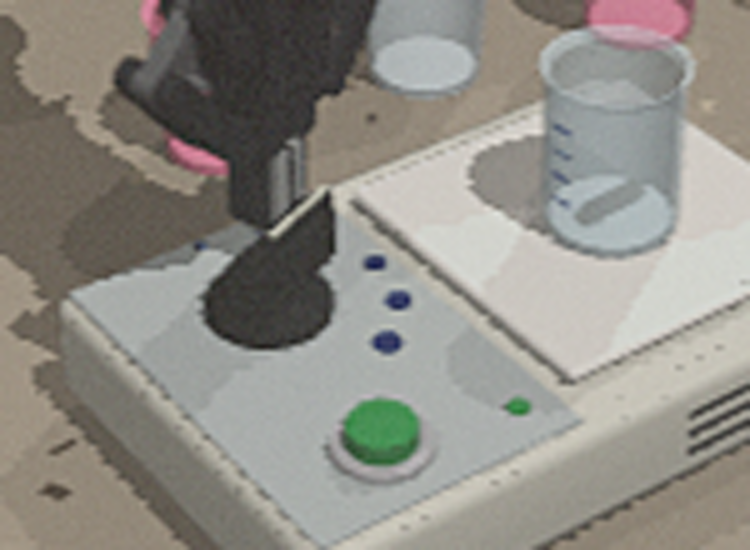

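The nose is at crop (333,225), i.e. (316.5,275), so the selector has turned to about 70° and is nearing the 75° ridge. I'll continue.

```bash
python3 -m handwheel '[0,0,0.5,0.9,1.4,0,1, 0,0,0.5,0.9,1.4,0,1, 0,0,0,0,0,0,1]'
python3 - <<'E'
from h import *
togo(wing(78,.027,.018,.063),26)
p,d=capture("side")
cv2.imwrite("pics/s3.png",cv2.resize(p[230:340,250:400,::-1],None,fx=5,fy=5,interpolation=cv2.INTER_CUBIC))
E
```

```text
t: 7.35
tcp_pos: [0.5678, -0.0874, 0.0633]
ee_rot: [180.0, -0.0, 26.1]
ft_force: [0.8, -0.2, 0.8]
opening: 0.003
t 7.35 tcp [567.8 -87.4  63.3] rpy [ 1.7998e+02 -1.0000e-02  2.6120e+01] F [ 0.8 -0.2  0.8] q [-13.  27.  98.  -0.  54. -39.] op 0.0
target [569.1 -88.5  63. ] tool shift mm [0.7 1.5 0.3]
turn units [ 0.   -0.    0.02]
```

View pics/s3.png

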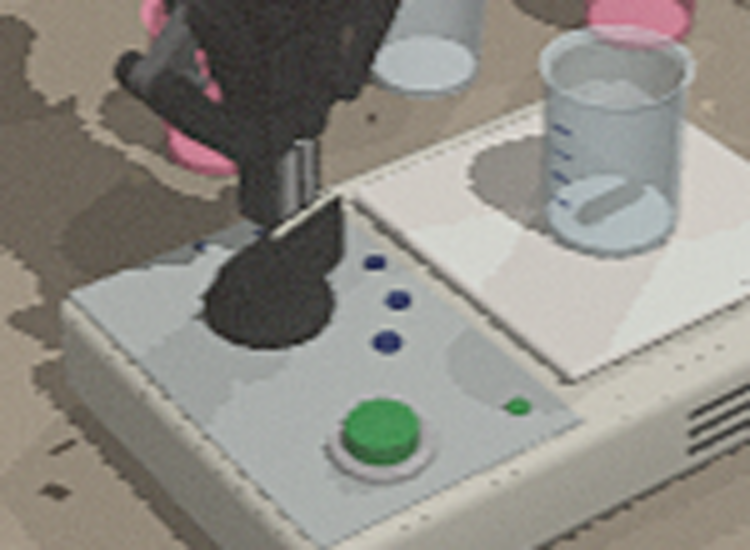

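Still in contact at about the ridge, with the nose at crop (342,230). I'll take one more small step.

```bash
python3 -m handwheel '[0,0,0.5,0.9,1.4,0,1, 0,0,0,0,0,0,1, 0,0,0,0,0,0,1]'
python3 - <<'E'
from h import *
togo(wing(81,.027,.018,.063),23)
p,d=capture("side")
cv2.imwrite("pics/s4.png",cv2.resize(p[230:340,250:400,::-1],None,fx=5,fy=5,interpolation=cv2.INTER_CUBIC))
E
```

```text
t: 7.78
tcp_pos: [0.5689, -0.0883, 0.0633]
ee_rot: [180.0, 0.0, 23.1]
ft_force: [0.7, 0.1, -0.9]
opening: -0.002
t 7.78 tcp [568.9 -88.3  63.3] rpy [1.7999e+02 1.0000e-02 2.3100e+01] F [ 0.7  0.1 -0.9] q [-13.  28.  98.  -0.  54. -36.] op -0.0
target [570.5 -89.4  63. ] tool shift mm [1.  1.6 0.3]
turn units [0.   0.   0.02]
```

View pics/s4.png

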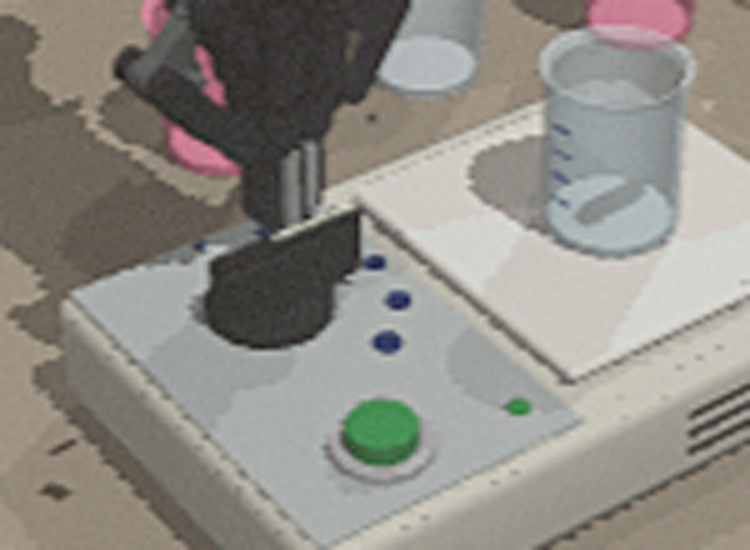

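The selector snapped to speed 4: the nose at crop (358,240), i.e. (321.6,278), against (320.9,276.8) predicted for 90°. Now the second click, with the same circular push.

```bash
python3 -m handwheel '[0,0,0.5,0.9,1.4,0,1, 0,0,0.5,0.9,1.4,0,1, 0,0,0.5,0.9,1.4,0,1, 0,0,0.5,0.9,1.4,0,1, 0,0,0.5,0.9,1.4,0,1, 0,0,0.5,0.9,1.4,0,1, 0,0,0.5,0.9,1.4,0,1, 0,0,0,0,0,0,1]'
python3 - <<'E'
from h import *
togo(wing(102,.027,.018,.063),2)
p,d=capture("side")
for q in (90,100,105,120): print(q,(5*(proj("side",wing(q,.038,0,.067))-[250,230])).round())
cv2.imwrite("pics/s5.png",cv2.resize(p[230:340,250:400,::-1],None,fx=5,fy=5,interpolation=cv2.INTER_CUBIC))
E
```

```text
t: 8.82
tcp_pos: [0.5776, -0.0958, 0.0633]
ee_rot: [-180.0, -0.0, 2.1]
ft_force: [0.7, 1.1, -0.6]
opening: -0.0
t 8.82 tcp [577.6 -95.8  63.3] rpy [-1.7997e+02 -1.0000e-02  2.0800e+00] F [ 0.7  1.1 -0.6] q [-14.  28.  97.   0.  55. -16.] op -0.0
target [579.  -97.6  63. ] tool shift mm [1.4 1.8 0.3]
turn units [-0.   -0.    0.01]
90 [[354. 234.]]
100 [[364. 244.]]
105 [[367. 249.]]
120 [[374. 266.]]
```

View pics/s5.png

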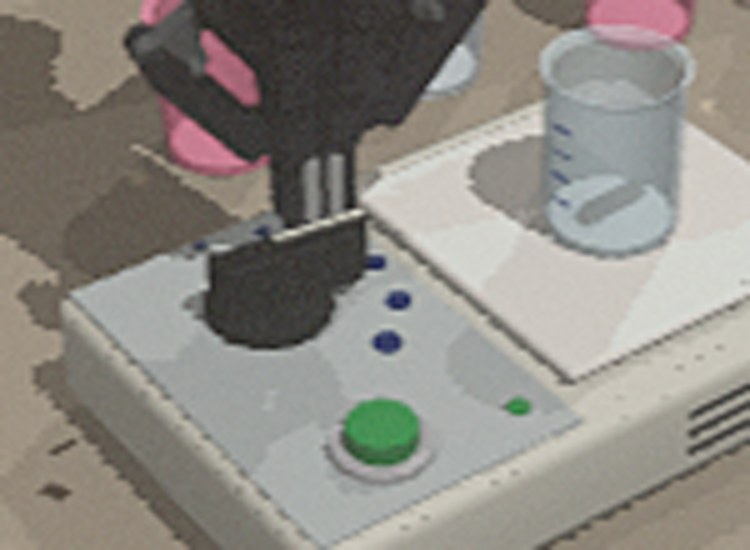

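Contact again, with the wing at about 97°. I'll continue in small steps.

```bash
python3 -m handwheel '[0,0,0.5,0.9,1.4,0,1, 0,0,0.5,0.9,1.4,0,1, 0,0,0,0,0,0,1, 0,0,0,0,0,0,1]'
python3 - <<'E'
from h import *
togo(wing(108,.027,.018,.063),-4)
p,d=capture("side")
cv2.imwrite("pics/s6.png",cv2.resize(p[230:340,250:400,::-1],None,fx=5,fy=5,interpolation=cv2.INTER_CUBIC))
E
```

```text
t: 9.38
tcp_pos: [0.5791, -0.099, 0.0633]
ee_rot: [180.0, 0.0, -3.9]
ft_force: [0.5, -0.9, 0.1]
opening: 0.001
t 9.38 tcp [579.1 -99.   63.3] rpy [ 1.7999e+02  2.0000e-02 -3.9000e+00] F [ 0.5 -0.9  0.1] q [-14.  28.  97.  -0.  55. -10.] op 0.0
target [ 580.9 -100.4   63. ] tool shift mm [1.9 1.3 0.3]
turn units [0.   0.   0.02]
```

View pics/s6.png

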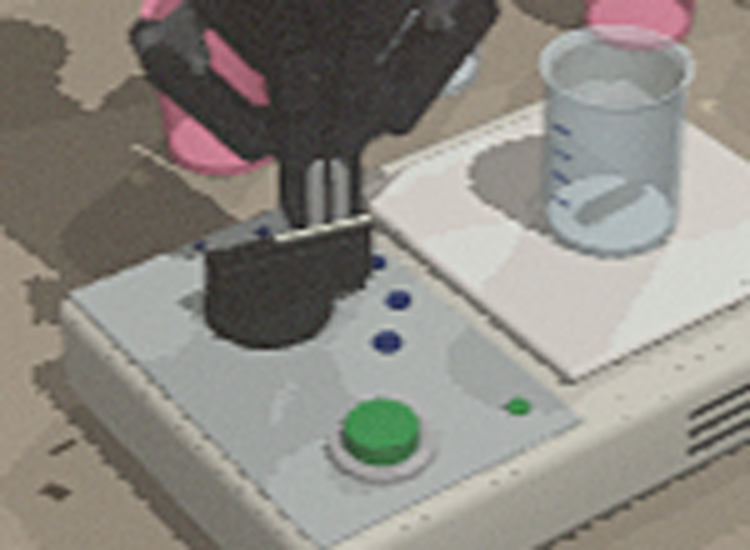

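```bash
python3 -m handwheel '[0,0,0.4,0.7,1.2,0,1, 0,0,0,0,0,0,1, 0,0,0,0,0,0,1]'
python3 - <<'E'
from h import *
togo(wing(110,.027,.018,.063),-6)
p,d=capture("side")
cv2.imwrite("pics/s7.png",cv2.resize(p[230:340,250:400,::-1],None,fx=5,fy=5,interpolation=cv2.INTER_CUBIC))
E
```

```text
t: 9.8
tcp_pos: [0.5798, -0.1001, 0.0633]
ee_rot: [180.0, 0.0, -6.3]
ft_force: [0.4, 0.7, 0.3]
opening: 0.004
t 9.8 tcp [ 579.8 -100.1   63.3] rpy [ 1.80e+02  1.00e-02 -6.33e+00] F [0.4 0.7 0.3] q [-14.  28.  96.  -0.  55.  -8.] op 0.0
target [ 581.4 -101.4   63. ] tool shift mm [1.7 1.1 0.3]
turn units [ 0.    0.   -0.05]
```

View pics/s7.png

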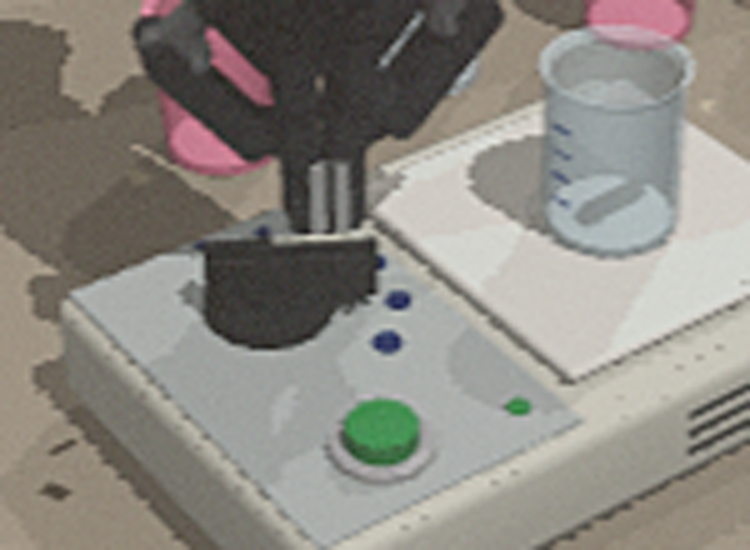

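The wing moved more than the finger did. I'll check whether it has finished snapping.

```bash
python3 -m handwheel '[0,0,0,0,0,0,1, 0,0,0,0,0,0,1]'
python3 - <<'E'
from h import *
p,d=capture("side")
for q in (105,112,120): print(q,[(5*(proj("side",wing(q,r,0,z))[0]-[250,230])).round() for r,z in ((.036,.077),(0,.08),(.038,.067))])
cv2.imwrite("pics/s8.png",cv2.resize(p[230:340,250:400,::-1],None,fx=5,fy=5,interpolation=cv2.INTER_CUBIC))
E
```

```text
t: 10.1
tcp_pos: [0.5799, -0.1001, 0.0633]
ee_rot: [-180.0, 0.0, -6.4]
ft_force: [0.3, 0.2, -0.3]
opening: 0.0
105 [array([362., 227.]), array([262., 242.]), array([367., 249.])]
112 [array([365., 234.]), array([262., 242.]), array([371., 256.])]
120 [array([367., 243.]), array([262., 242.]), array([374., 266.])]
```

View pics/s8.png

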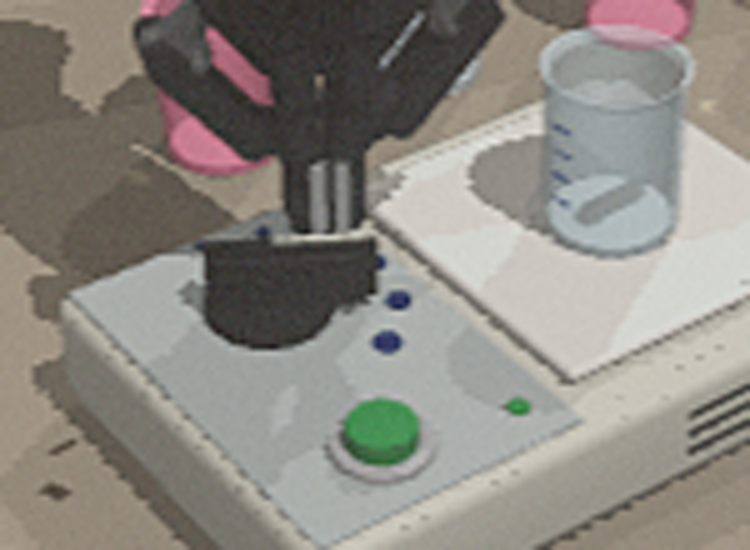

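The line's end is at crop (375,238) and level, which matches 120° (speed 5), and the picture isn't changing. I'll back off, lift, and recheck with a clear view.

```bash
python3 -m handwheel '[0,0,0,0,-6,0,1, 0,0,0,0,-8,0,1, 0,0,0,0,0,-30,1, 0,0,0,0,0,-40,1, 0,0,0,0,0,0,1]'
python3 - <<'E'
from h import *
p,d=capture("side")
cv2.imwrite("pics/s9.png",cv2.resize(p[230:340,250:400,::-1],None,fx=5,fy=5,interpolation=cv2.INTER_CUBIC))
print([(x["uv"],x["score"]) for x in spot_point("selector_nose","side")], proj("side",wing(120,.038,0,.067)),[(x["uv"],x["score"]) for x in spot_point("start_top","side")],proj("side",B))
togo(B+[0,0,.03],-6.4)
E
```

```text
t: 10.78
tcp_pos: [0.5843, -0.0861, 0.1367]
ee_rot: [180.0, -0.4, -6.3]
ft_force: [0.4, 0.2, -0.1]
opening: 0.0
[([302.0, 284.7], 0.69), ([323.2, 280.9], 0.68)] [[324.72153092 283.10412393]] [([326.4, 314.9], 0.57)] [[325.43849955 314.31294031]]
t 10.93 tcp [580.8 -85.7 132.7] rpy [-1.7999e+02  7.0000e-02 -6.3600e+00] F [ 0.9  0.7 -0.5] q [-13.  24.  92.   0.  64.  -6.] op 0.0
target [ 562.8 -198.5   92. ] tool shift mm [ -5.3 114.1  40.7]
turn units [-0.    0.01  0.01]
```

View pics/s9.png

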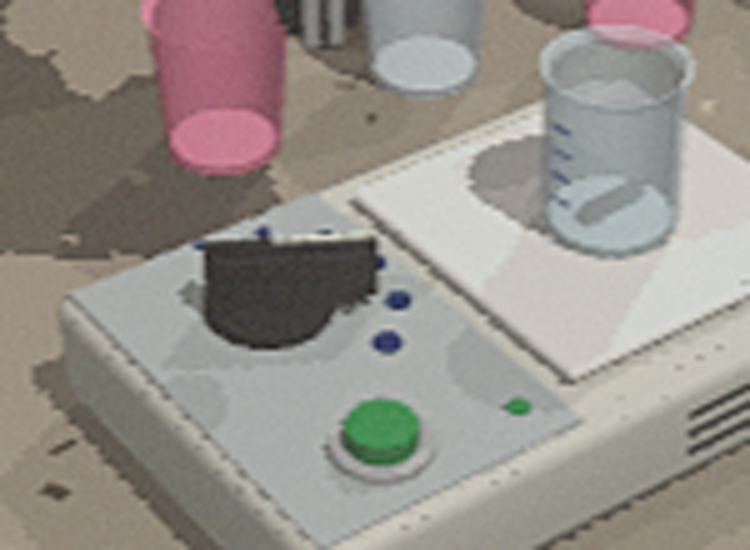

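The view is clear: the white line is level from (272,240) to (377,238) and the selector sits at speed 5. Next I move over the button.

```bash
python3 -m handwheel '[0,0,0,-2,25,0,1, 0,0,0,-2,35,0,1, 0,0,0,-1,35,0,1, 0,0,0,0,19,0,1, 0,0,0,0,0,30,1, 0,0,0,0,0,25,1, 0,0,0,0,0,5,1, 0,0,0,0,0,0,1, 0,0,0,0,0,0,1]'
python3 -c '
from h import *
togo(B)'
```

```text
t: 12.05
tcp_pos: [0.5647, -0.199, 0.0742]
ee_rot: [180.0, -0.1, -6.4]
ft_force: [0.4, 0.3, -0.2]
opening: -0.0
t 12.05 tcp [ 564.7 -199.    74.2] rpy [ 1.7998e+02 -9.0000e-02 -6.3600e+00] F [ 0.4  0.3 -0.2] q [-23.  28.  95.   0.  57. -17.] op -0.0
target [ 562.8 -198.5   62. ] tool shift mm [-1.9 -0.4 12.2]
```

```bash
python3 -m handwheel '[0,0,0,-1.5,0,4,1, 0,0,0,0,0,4,1, 0,0,0,0,0,4,1, 0,0,0,0,0,2,1, 0,0,0,0,0,1,1, 0,0,0,0,0,0,1]'
python3 -m handwheel '[0,0,0,0,0,1,1, 0,0,0,0,0,1,1, 0,0,0,0,0,0,1, 0,0,0,0,0,0,1]'
```

```text
t: 12.8
tcp_pos: [0.5624, -0.1988, 0.0585]
ee_rot: [180.0, -0.0, -6.4]
ft_force: [-0.3, 0.6, 3.4]
opening: -0.0
t: 13.3
tcp_pos: [0.5624, -0.1988, 0.057]
ee_rot: [180.0, -0.0, -6.4]
ft_force: [-2.7, 0.5, 7.2]
opening: -0.002
```

```bash
python3 -m handwheel '[0,0,0,0,0,1,1, 0,0,0,0,0,0,1, 0,0,0,0,0,0,1]'
python3 -c '
from h import *
togo(B)'
```

```text
t: 13.68
tcp_pos: [0.5624, -0.1988, 0.0569]
ee_rot: [180.0, -0.1, -6.4]
ft_force: [-2.9, 1.8, 12.4]
opening: 0.001
t 13.68 tcp [ 562.4 -198.8   56.9] rpy [ 1.7998e+02 -5.0000e-02 -6.3700e+00] F [-2.9  1.8 12.4] q [-24.  29.  96.  -0.  55. -17.] op 0.0
target [ 562.8 -198.5   62. ] tool shift mm [ 0.3 -0.4 -5.1]
```

The TCP stopped at 56.9 mm while the force rose to 12 N, so the button is on its stop. I'll release it, lift and check.

```bash
python3 -m handwheel '[0,0,0,0,0,-4,1, 0,0,0,0,0,-10,1, 0,0,0,0,0,-30,1, 0,0,0,0,0,-40,1, 0,0,0,0,0,-40,1, 0,0,0,0,0,-40,1, 0,0,0,0,0,0,1, 0,0,0,0,0,0,1]'
python3 - <<'E'
from h import *
p,d=capture("side")
cv2.imwrite("pics/s10.png",cv2.resize(p[190:400,240:500,::-1],None,fx=2.8,fy=2.8,interpolation=cv2.INTER_CUBIC))
o=cv2.imread("pics/side0.png")[:,:,::-1]
for n in ("start_top","beaker","sample_cup","tube_rack","blue_cap","selector_nose"): print(n,[(x["uv"],round(x["score"],2)) for x in spot_point(n,"side")][:3])
togo(B)
E
```

```text
t: 14.68
tcp_pos: [0.5618, -0.1986, 0.2188]
ee_rot: [-180.0, 0.1, -6.4]
ft_force: [-0.3, 0.1, 0.5]
opening: -0.003
start_top [([327.8, 311.6], 0.74)]
beaker [([369.5, 274.2], 0.87)]
sample_cup [([377.8, 234.4], 0.84), ([294.2, 260.0], 0.71), ([331.9, 216.4], 0.6)]
tube_rack [([465.3, 348.8], 0.96)]
blue_cap [([371.2, 373.1], 0.87)]
selector_nose [([325.0, 280.2], 0.59)]
t 15.03 tcp [ 562.  -198.6  218.3] rpy [-1.7997e+02  1.0000e-01 -6.3800e+00] F [-0.6 -0.2 -1.1] q [-24.  20.  85.   0.  75. -17.] op -0.0
target [ 562.8 -198.5   62. ] tool shift mm [ 1.100e+00 -1.000e-01  1.563e+02]
```

View pics/s10.png

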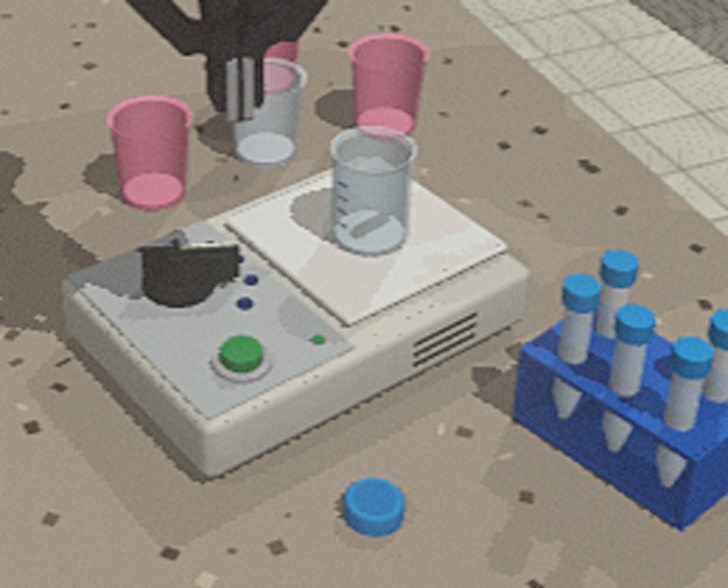

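The selector is still level at speed 5, and the button at crop (241,353) is up as at the start. The beaker, cup, rack and cap sit at the same pixels as in the first picture, and the arm is clear.

```bash
python3 -c '
from workcell import *
print(job_done())'
```

```text
the job is handed in; nothing more can be done
None
```

The stirrer is set to speed 5 and was started, and the job is handed in. The interface gave no verdict.

- **Selector:** It started at speed 3. I pushed only the rear flank of the wing with the shut fingers, one click at a time, to speed 4 and then speed 5. In the side view the white line matched the predicted 120° position, both after I backed off and in the last picture.
- **Start button:** I pressed it after the speed was set. The finger stopped at 56.9 mm, 5 mm below the button's raised height, while the force rose to about 12 N. I then lifted clear, and the last picture shows the button up again.
- **Surroundings:** The beaker, clear cup, rack and cap showed no visible shift between the first and last side pictures. I never went near the pink look-alikes. The arm ended at z = 0.218 m, touching nothing, at about 15 s of the 54 s allowed.

**Disagreements in the checks:**
- My first stirrer pose from the side camera was off because I had mistaken the plate corners. I used the top-camera pose instead, and the side view of the dots then agreed to about 0.5 px.
- The network put the nose 2–3 px off my prediction and once also marked the axis as the nose, so I relied on the picture.
- The wrist force was too noisy to show the clicks. I judged them from pictures alone.

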